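# Shut one wing valve on a crowded gas manifold, then vent it

### The job

Shut off the blue valve on the gas manifold: turn its wing clockwise until it seats and the load pointer under it stands in the green band, hold it there for a moment, and never go into the red; do not touch the brass valves beside it. Then let go of it, leave it shut, and press the red vent button fully down for a good second before releasing it. Leave the other things on the bench where they are.

Things in the scene. Friction and masses are not known exactly. Their poses are not given: they have to be found in the camera images.
- grip_blue (a point): grip point of the blue valve's wing (butterfly handle), the only blue one of five in a row: wing 36 mm long, 10 mm thick, 28 mm tall. The point is on the upright turning axis, 6 mm below the wing's top, 22 mm above its underside, 47 mm above the bank's top face. x along the wing, y across its flat faces (pinch these), z up. Clockwise from above shuts (yaw falls)
- wing_blue: the blue wing; origin on its axis at its underside, axes as grip_blue. Turns easily (0.04 N m) until it meets its seat, 0.6 to 1.35 rad clockwise of its start: unseen, different each time. Past the seat it drags the pointer on against a spring. Shut, it stands along the row within 0.3 rad; let go, it springs back a little with the pointer, still shut. 9 mm stem below
- load_pointer (a joint): black pointer 15 mm below the blue wing, on a white disc 58 mm across; rad: 0 unloaded (points to the bank's +x), growing clockwise with the seating torque, 1.0 N m per rad, so it reads the torque in N m. It stays at 0 until the wing meets its seat. The disc is green from 0.15 to 0.40, red above
- bank: aluminium bar of the gas manifold, fixed, 110 x 500 x 45 mm; origin centre of underside, y along the bar, x across it to the far side. Valves on its middle line, 62 mm apart (y = -124 to 124 mm), the blue one at any of the five; red vent button and steel dial at y = +205 and -205 mm, either way round. An 18 mm tall brass hose barb 44 mm beyond (+x) each valve
- vent (a joint): red vent button, m: 0 up, 0.006 fully pressed; spring, 5 N when fully down; it comes back up when let go
- vent_top (a point): centre of the top of the red vent button, 30 mm across, at one end of the bank; pressed straight down 6 mm
- dial: round steel dial at the other end of the bank, 60 mm across, 18 mm tall, fixed; origin at the centre of its underside
- grip_a (a point): brass wing valve, same shape and heights as the blue one (wing 36 mm long, 10 mm thick); a neighbour to be left untouched. The point lies on its turning axis, 6 mm below the top of the wing; x along the wing
- wing_a: the brass wing of grip_a; origin on its axis at the wing's underside
- grip_b (a point): brass wing valve, same shape and heights as the blue one (wing 36 mm long, 10 mm thick); a neighbour to be left untouched. The point lies on its turning axis, 6 mm below the top of the wing; x along the wing
- wing_b: the brass wing of grip_b; origin on its axis at the wing's underside
- grip_c (a point): brass wing valve, same shape and heights as the blue one (wing 36 mm long, 10 mm thick); a neighbour to be left untouched. The point lies on its turning axis, 6 mm below the top of the wing; x along the wing
- wing_c: the brass wing of grip_c; origin on its axis at the wing's underside
- grip_d (a point): brass wing valve, same shape and heights as the blue one (wing 36 mm long, 10 mm thick); a neighbour to be left untouched. The point lies on its turning axis, 6 mm below the top of the wing; x along the wing
- wing_d: the brass wing of grip_d; origin on its axis at the wing's underside
- beaker: loose glass beaker, 64 mm across, 85 mm tall, left of the bank; origin at the centre of its underside
- amber_bottle: loose amber bottle, 60 mm across, 130 mm tall, right of the bank; origin at the centre of its underside
- sample_jar: loose jar, 44 mm across, 50 mm tall, beyond the bank; origin at the centre of its underside
- syringe: loose syringe lying on the table on the robot's side of the bank, 135 mm long along its x, 14 mm thick; origin under its barrel
- brass_tube0: loose brass tube, 19 mm across, 70 mm long, standing in a wooden rack beyond the bank (top 80 mm above the table); origin at its lower end
- brass_tube1: the second brass tube in the same rack, alike

How it is judged (in metres and radians):
On the way, in this order (a step that is already met when the one before it is completed fails the run):
1. the blue valve is seated with its load pointer in the green (above 0.15), held for 0.3 s (value of joint load_pointer above 0.15 rad), for 0.3 s.
2. with the blue wing let go (pointer back below 0.06), the red vent button is held down (at least 4.5 of its 6 mm) for 0.8 s (value of joint vent above 0.0045 m and value of joint load_pointer below 0.06 rad), for 0.8 s.
At the end, for the whole second after the job is handed in: the blue wing rests shut, along the row within 0.36 rad, with its pointer back below 0.06 rad; the vent button is up again (under 1.5 mm) (angle between the x axis of wing_blue and the y axis of bank, either way round below 0.36 rad and value of joint load_pointer below 0.06 rad and value of joint vent below 0.0015 m and angular speed of wing_blue below 0.05 rad/s); the robot touches nothing.
It fails at once if the blue valve is overtightened: its load pointer passes well into the red (above 0.42) (value of joint load_pointer above 0.42 rad).
It fails at once if a brass neighbour valve is touched (over 1 N) (contact force between any of the fingers, the arm and wing_a above 1 N or contact force between any of the fingers, the arm and wing_b above 1 N or contact force between any of the fingers, the arm and wing_c above 1 N or contact force between any of the fingers, the arm and wing_d above 1 N).
It fails at once if a loose thing on the bench is moved by more than 15 mm (distance of any of beaker, amber_bottle, sample_jar, syringe, brass_tube0, brass_tube1 from where it was at the start of the episode above 0.015 m).
It also fails if it takes over 64 s, if anything falls off the work surface, if the arm or the gripper's body presses on something with over 40 N, if the wrist force passes 120 N, or if a joint passes its speed limit or range.

### The arm

A 6-joint arm with a two-finger parallel gripper is mounted at the origin on the work surface. World frame = base frame: x ahead of the robot, y to its left, z up, the work surface at z = 0. Lengths are in m, angles in degrees, forces in N, time in s.
With the tool pointing down it reaches from about 0.3 to 0.875 m from the base axis. Payload 6.4 kg.
Tool frame: the origin (TCP) lies at the very end of the fingers, on their centre line; the grasp point (between the pads) lies 19 mm behind it (grip_depth is the distance from the TCP to the grasp point, in m); z points along the fingers, y is the direction in which the jaws open and shut (so a half turn about z gives the same grasp; the last joint's range is limited). The gripper opens to 88 mm and grips with 3 to 60 N. Pads are 18 mm wide; open, the fingers measure 123 mm over their backs; the gripper's body (75 mm by 187 mm) begins 45 mm behind the grasp point.
Start: joints at [62.951, 10.359, 92.074, -0, 77.567, -11.82], TCP at [0.151, 0.555, 0.239] pointing down, gripper open.
Joint ranges: [-171.53, 171.53], [-51.25, 118.39], [17.06, 147.69], [-65.23, 245.23], [0, 150.52], [-178.68, 178.68]. Speed limits (degrees/s): [147.25, 147.25, 172.46, 180, 180, 180].

### API

Orientations are given as [roll, pitch, yaw] about the fixed x, y, z axes, in that order (R = Rz(yaw) Ry(pitch) Rx(roll)).
In Python, from cell import * gives the robot as it stands.
- The arm moves only by the tool arm_command, never from a script. Its argument "targets" is a list of rows, each a list of 5 numbers: the shift along the tool's x, y, z in m, then the turn about the tool's z in degrees, then the opening in per cent of the stroke, from 0 (shut) to 100 (fully open). A call has 1 to 5 rows; each row shifts and turns the commanded pose from where the row before left it, along the tool's axes as they then stand; what a row does not reach is not made up. A row lasts 1/8 s, in which the tool goes at most 62.5 mm and 10.7 degrees, less where a joint would pass 70% of its speed; a pose out of reach is approached as far as the arm can. A call with a gripper value outside its range is refused whole. The fingers move at their own pace and stop on an object; the grip force is fixed at half the most. Time passes only in rows, so rows that do not move let the fingers close. It gives the time, the measured TCP pose, the force and the opening at its end, in the units of the state.
- sense(): the state, without advancing time (a new reading comes with each control period).
- snapshot(name): name is "scene" or "top"; returns (picture, depth): 384x512x3 uint8, blue, green, red; 384x512 float32, m along the optical axis (not along the pixel's ray), 0 where there is no reading.
- get_calibration(name): a dict with "K" (3x3 intrinsics, pixels), "D" ([k1, k2, p1, p2, k3] as OpenCV has them; the pictures are not rectified), "camera_from_world" (4x4, takes a point from world to camera coordinates). Camera axes: x right, y down, z forward; pixel columns grow to the right and rows downward; lengths in m; the calibration is good to about 2 mm. A picture is of the moment at which its call begins. get_calibration takes no time and is no camera call.
- finish_job(): hands the job in, once; it reports no verdict.
The state is a dict: "time_s": time; "q": joint angles; "joint_vel": joint speeds; "effort": joint torques, N m; "ee_pos": TCP position; "tcp_rot": TCP orientation; "force": force on the tool from outside, world axes, zero at the start; "torque": the same for the moment, N m; "gripper_width": opening from 0.0 (shut) to 1.0 (fully open).
Only numpy, scipy, OpenCV 4.12 (cv2) and the standard library are available. Lean on these libraries where they do the work, as an engineer would, in place of code of your own. Each camera call takes 0.05 s, during which the arm holds its last target. There are 200 camera calls.

## Working session

There is one attempt and no reset: what is moved stays moved. The work goes in short steps, Python scripts to look and compute and a tool call to move; the robot and the scene stay as the last step left them, time stands still between calls to the robot, and variables do not carry over. Pictures are saved under pics/ and viewed, about 8 in all and at most 12, crops included, and the job is handed in when it is done.

Besides the shell and the picture viewer there is one more tool, called by a JSON object that holds its "method" and its "body". arm_command: Moves the arm, as the interface text tells. Its arguments: {"type":"object","properties":{"targets":{"type":"array"}},"required":["targets"]}

```bash
mkdir -p pics; python3 - <<'E'
from cell import *
import cv2,numpy as np
for n in ("scene","top"):
    p,d=snapshot(n); cv2.imwrite(f"pics/{n}0.png",p); np.save(f"pics/{n}0.npy",d)
    c=get_calibration(n); print(n,np.round(c["K"],1).tolist(),c["D"],np.round(c["camera_from_world"],4).tolist())
s=sense();print(s)
E
```

```text
scene [[459.9, 0.0, 264.0], [0.0, 459.9, 194.4], [0.0, 0.0, 1.0]] [-0.17092246  0.          0.          0.          0.        ] [[0.5823, 0.813, 0.0018, -0.3331], [0.5491, -0.3917, -0.7383, -0.2166], [-0.5996, 0.4309, -0.6745, 1.6876], [0.0, 0.0, 0.0, 1.0]]
top [[450.1, 0.0, 255.1], [0.0, 450.1, 194.7], [0.0, 0.0, 1.0]] [0.05738402 0.         0.         0.         0.        ] [[-0.0088, -0.9999, 0.0111, 0.022], [-0.9945, 0.0076, -0.1049, 0.5459], [0.1048, -0.012, -0.9944, 1.2188], [0.0, 0.0, 0.0, 1.0]]
{'time_s': 0.1, 'q': array([ 6.29506579e+01,  1.03977186e+01,  9.21255173e+01,  1.54812337e-04,
        7.75687450e+01, -1.18202608e+01]), 'joint_vel': array([-0.11421197, -0.06932874, -0.06501129, -0.04721947,  0.03552398,
        0.06534531]), 'effort': array([ 1.64249736e-04, -4.34824741e+01, -3.42693043e+01,  7.04016653e-02,
        3.41511879e-02, -2.44633020e-05]), 'ee_pos': array([0.15079773, 0.55436907, 0.23790289]), 'tcp_rot': array([-1.79910001e+02, -1.89894809e-02,  1.64770870e+02]), 'force': array([-0.14069004,  0.47353628,  0.02297839]), 'torque': array([-0.04618597, -0.0329258 , -0.03157904]), 'gripper_width': 0.998395254694593}
```

View pics/scene0.png

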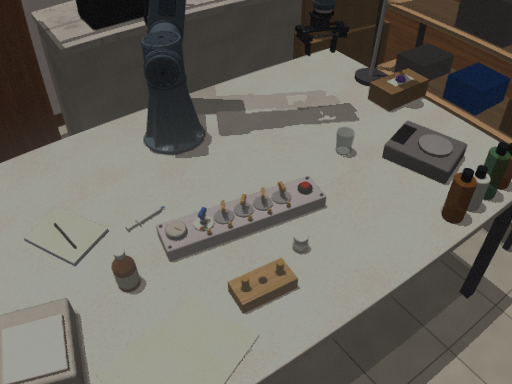

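View pics/top0.png

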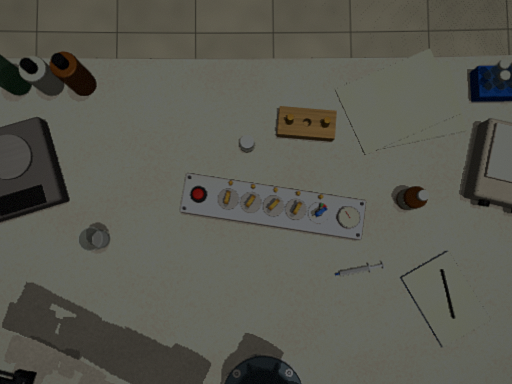

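The scene view has the blue wing at about (202,213), the red button at (305,188) and the dial at (176,229). In the top view they are at (319,210), (199,194) and (348,217). Blue is the valve next to the dial, and the syringe lies at (358,269).

```bash
cat > h.py <<'E'
from cell import *
import cv2,numpy as np
def und(n,uv):
    c=get_calibration(n); K=np.array(c["K"]);D=np.array(c["D"])
    return cv2.undistortPoints(np.float64(uv).reshape(-1,1,2),K,D).reshape(-1,2)
def ray(n,uv):
    T=np.array(get_calibration(n)["camera_from_world"]);R=T[:3,:3]
    o=-R.T@T[:3,3]; d=np.c_[und(n,uv),np.ones(len(np.reshape(uv,(-1,2))))]@R
    return o,d
def plane(n,uv,z):
    o,d=ray(n,uv); return o+d*((z-o[2])/d[:,2])[:,None]
def tri(u1,u2):
    P=[np.array(get_calibration(n)["camera_from_world"])[:3] for n in("scene","top")]
    X=cv2.triangulatePoints(P[0],P[1],und("scene",u1).T.copy(),und("top",u2).T.copy()); return (X[:3]/X[3]).T
def proj(n,X):
    c=get_calibration(n);T=np.array(c["camera_from_world"])
    return cv2.projectPoints(np.float64(X).reshape(-1,1,3),cv2.Rodrigues(T[:3,:3])[0],T[:3,3],np.array(c["K"]),np.array(c["D"]))[0].reshape(-1,2)
def mask(p,col):
    h=cv2.cvtColor(p,cv2.COLOR_BGR2HSV); H,S,V=[h[...,i].astype(int) for i in range(3)]
    if col=="blue": return (H>95)&(H<125)&(S>110)&(V>40)
    if col=="red": return ((H<6)|(H>174))&(S>150)&(V>60)
def cen(p,col,box):
    m=mask(p,col); x0,y0,x1,y1=box; q=np.zeros_like(m); q[y0:y1,x0:x1]=m[y0:y1,x0:x1]
    v,u=np.nonzero(q); return np.c_[u,v].astype(float)
E
python3 - <<'E'
from h import *
S=cv2.imread("pics/scene0.png");T=cv2.imread("pics/top0.png")
sb=(190,200,215,225);tb=(305,195,335,225)
B1,B2=cen(S,"blue",sb),cen(T,"blue",tb); R1,R2=cen(S,"red",(290,175,320,200)),cen(T,"red",(185,180,215,210))
for a,b in((B1,B2),(R1,R2)): print(len(a),len(b),a.mean(0),b.mean(0),tri(a.mean(0),b.mean(0)))
w=plane("top",B2,.09)[:,:2]; l,v=np.linalg.eigh(np.cov(w.T)); print("wing",np.degrees(np.arctan2(v[1,1],v[0,1])),4*np.sqrt(l), w.mean(0))
# dark-screw/bar outline from top: light bar on table
g=cv2.cvtColor(T,cv2.COLOR_BGR2HSV)
print("HSV bar,table",g[200,212],g[232,340],g[250,250])
a=cv2.resize(T[165:245,170:375],None,fx=3.9,fy=3.9,interpolation=cv2.INTER_CUBIC)
b=cv2.resize(S[175:255,150:335],None,fx=3.9,fy=3.9,interpolation=cv2.INTER_CUBIC)
o=np.zeros((600,800,3),np.uint8);
b=b[:290];a=a[:300];o[:a.shape[0],:a.shape[1]]=a;o[305:305+b.shape[0],:b.shape[1]]=b;cv2.imwrite("pics/crop1.png",cv2.convertScaleAbs(o,alpha=1.5))
E
```

```text
25 47 [201.16 211.28] [320.         211.57446809] [[ 0.49236336 -0.15355147  0.09109798]]
32 89 [304.71875 184.125  ] [197.65168539 193.4494382 ] [[0.54611424 0.17141003 0.06414628]]
wing 123.11449255861703 [0.01196183 0.03702142] [ 0.49358662 -0.15172564]
HSV bar,table [ 90   7 104] [102  12 106] [ 38  20 104]
```

View pics/crop1.png

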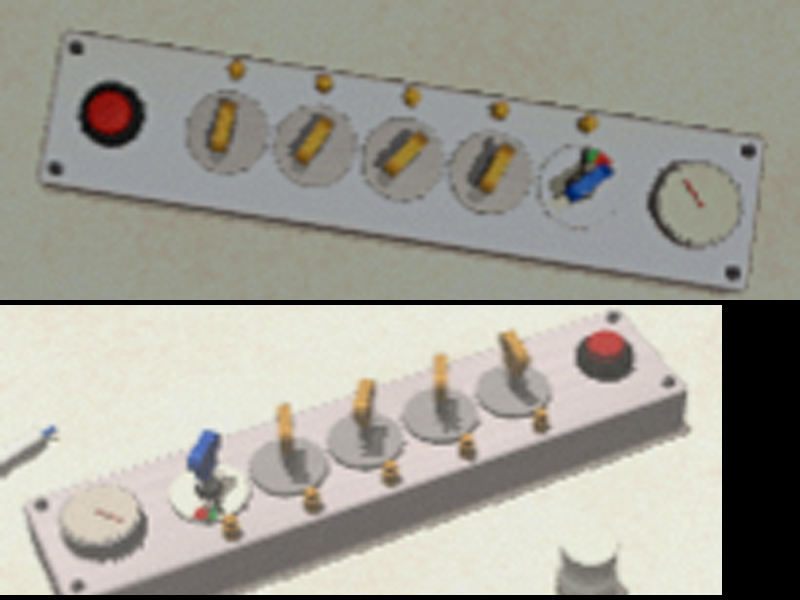

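The crop shows the bank, with the blue wing diagonal to the row. The pointer and the green/red sector are on its far (+x) side at (595,157). Bank corners in the crop are about (66,32), (763,137), (745,290) and (41,184).

```bash
python3 - <<'E'
from h import *
T=cv2.imread("pics/top0.png");S=cv2.imread("pics/scene0.png")
off=np.array([170,165])
f=lambda l,z:plane("top",(np.float64(l)+.5)/3.9-.5+off,z)[:,:2]
c=f([(66,32),(763,137),(745,290),(41,184)],.045)
print(c.round(4).tolist(), [np.linalg.norm(c[i]-c[(i+1)%4]).round(4) for i in range(4)],c.mean(0))
sc=f([(76,47),(748,151),(732,273),(55,169)],.045); print("screws",sc.mean(0), np.degrees(np.arctan2(*(sc[0]-sc[1]+sc[3]-sc[2])[::-1])))
u=(c[0]-c[1]+c[3]-c[2]); ya=np.degrees(np.arctan2(u[1],u[0])); print("bank y-axis deg",ya)
m=(c.mean(0)+sc.mean(0))/2; e=np.array([np.cos(np.radians(ya)),np.sin(np.radians(ya))])
for y in(-.205,-.124,-.062,0,.062,.124,.205): print(y,(m+y*e).round(4))
# scene view corner check
g=lambda l,z:plane("scene",(np.float64(l)+.5)/3.9-.5+np.array([150,175-305/3.9]),z)[:,:2]
ss=g([(613,317),(669,381),(78,586),(41,505)],.045); print("scene screws",ss.mean(0),ss.round(4).tolist(),"top",sc.round(4).tolist())
# brass heads by top view
h=cv2.cvtColor(T,cv2.COLOR_BGR2HSV); M=((h[...,0]>10)&(h[...,0]<28)&(h[...,1]>120)&(h[...,2]>60)).astype(np.uint8)
M[:180]=0;M[225:]=0;M[:,:215]=0;M[:,310:]=0
n,L,st,ce=cv2.connectedComponentsWithStats(M)
for i in range(1,n):
    if st[i,4]>15:
        v,uu=np.nonzero(L==i); w=plane("top",np.c_[uu,v],.092+.0)[:,:2]; l,V=np.linalg.eigh(np.cov(w.T)); print(st[i,4],w.mean(0).round(4),np.degrees(np.arctan2(V[1,1],V[0,1])).round(0)%180,(4*np.sqrt(l)).round(3))
# syringe, depth of blue/red
d=np.load("pics/top0.npy")
o,r=ray("top",[(320,211),(198,193),(230,213),(215,190)]);
for (a,b),rr in zip([(320,211),(198,193),(230,213),(215,190)],r): print((o+rr*d[b,a]).round(4))
E
```

```text
[[0.6059, 0.205], [0.528, -0.2829], [0.4216, -0.2667], [0.499, 0.2216]] [np.float64(0.4941), np.float64(0.1077), np.float64(0.4944), np.float64(0.1081)] [ 0.51360929 -0.03074037]
screws [ 0.51404091 -0.03006624] 80.7564987836356
bank y-axis deg 80.95840325419982
-0.205 [ 0.4816 -0.2329]
-0.124 [ 0.4943 -0.1529]
-0.062 [ 0.5041 -0.0916]
0 [ 0.5138 -0.0304]
0.062 [0.5236 0.0308]
0.124 [0.5333 0.0921]
0.205 [0.546 0.172]
scene screws [ 0.51286813 -0.03174815] [[0.5094, 0.2102], [0.5938, 0.1968], [0.5167, -0.2738], [0.4315, -0.2602]] top [[0.5952, 0.198], [0.5182, -0.2721], [0.4333, -0.2581], [0.5094, 0.212]]
51 [0.5331 0.0927] 167.0 [0.012 0.039]
48 [0.5242 0.0313] 146.0 [0.012 0.038]
51 [ 0.5144 -0.03  ] 137.0 [0.012 0.038]
45 [ 0.5046 -0.0916] 149.0 [0.011 0.038]
[ 0.4946 -0.1506  0.0976]
[0.5479 0.1713 0.064 ]
[0.4945 0.0863 0.0473]
[0.5579 0.1272 0.0454]
```

{"method": "arm_command", "body": {"targets": [[0,0,0,10.4,35],[0,0,0,10.4,35],[0,0,0,10.4,35],[0,0,0,10.4,35],[0,0,0,0,35]]}}

```text
time_s: 0.72
ee_pos: [0.1509, 0.5546, 0.2383]
tcp_rot: [-180.0, 0.0, 123.3]
force: [-0.3, -0.4, -0.3]
gripper_width: 0.455
```

```bash
cat >> h.py <<'E'
def delta(x,y,z,yaw):
    s=sense(); p=s["ee_pos"]; t=np.radians(s["tcp_rot"][2]); d=np.array([x,y,z])-p
    print("t",round(s["time_s"],2),"pos",p.round(4),"rot",s["tcp_rot"].round(2),"F",s["force"].round(1),"tau",s["torque"].round(3),"w",round(s["gripper_width"],3))
    print("tool shift",np.round([d[0]*np.cos(t)+d[1]*np.sin(t),d[0]*np.sin(t)-d[1]*np.cos(t),-d[2]],4),"turn",round(s["tcp_rot"][2]-yaw,2))
E
python3 -c "
from h import *
delta(.4943,-.1526,.2,123)"
```

```text
t 0.72 pos [0.1509 0.5546 0.2383] rot [-1.7996e+02  2.0000e-02  1.2327e+02] F [-0.3 -0.4 -0.3] tau [-0.066  0.033 -0.005] w 0.455
tool shift [-0.7797 -0.1008  0.0383] turn 0.27
```

{"method": "arm_command", "body": {"targets": [[-0.052,-0.0067,0,0,35],[-0.052,-0.0067,0,0,35],[-0.052,-0.0067,0,0,35],[-0.052,-0.0067,0,0,35],[-0.052,-0.0067,0,0,35]]}}

```text
time_s: 1.35
ee_pos: [0.2656, 0.3174, 0.2387]
tcp_rot: [180.0, 0.0, 123.5]
force: [-0.3, 0.2, -0.2]
gripper_width: 0.35
```

{"method": "arm_command", "body": {"targets": [[-0.052,-0.0067,0,0,35],[-0.052,-0.0067,0,0,35],[-0.052,-0.0067,0,0,35],[-0.052,-0.0067,0,0,35],[-0.052,-0.0067,0,0,35]]}}

```text
time_s: 1.98
ee_pos: [0.3799, 0.0812, 0.2389]
tcp_rot: [180.0, 0.0, 123.4]
force: [0.2, 0.1, 0.3]
gripper_width: 0.35
```

{"method": "arm_command", "body": {"targets": [[-0.052,-0.0067,0,0,35],[-0.052,-0.0067,0,0,35],[-0.052,-0.0067,0,0,35],[-0.052,-0.0067,0,0,35],[-0.052,-0.0067,0,0,35]]}}

```text
time_s: 2.6
ee_pos: [0.4941, -0.1548, 0.2386]
tcp_rot: [180.0, -0.0, 123.4]
force: [-0.3, 1.5, 0.4]
gripper_width: 0.351
```

{"method": "arm_command", "body": {"targets": [[0,0,0,0,35],[0,0,0,0,35]]}}

```text
time_s: 2.85
ee_pos: [0.4931, -0.1525, 0.2382]
tcp_rot: [-180.0, -0.1, 123.3]
force: [-0.1, -0.3, 0.1]
gripper_width: 0.349
```

```bash
python3 - <<'E'
from h import *
delta(.4943,-.1526,.073,123)
p,d=snapshot("scene");q,d2=snapshot("top")
a=cv2.resize(p[130:250,140:300],None,fx=5,fy=5,interpolation=cv2.INTER_CUBIC)
cv2.imwrite("pics/above.png",cv2.convertScaleAbs(a,alpha=1.4))
E
```

```text
t 2.85 pos [ 0.4931 -0.1525  0.2382] rot [-1.7998e+02 -9.0000e-02  1.2328e+02] F [-0.1 -0.3  0.1] tau [-0.096  0.114  0.054] w 0.349
tool shift [-0.0008  0.0009  0.1652] turn 0.28
```

View pics/above.png

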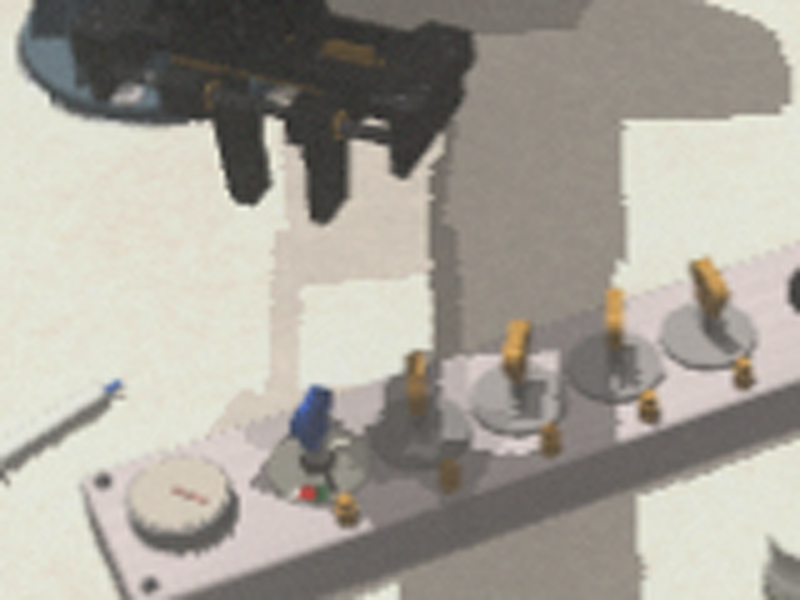

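The gripper, partly open, hangs over the blue wing (fingertips at (245,200) and (322,218)), clear of the neighbours. I'm going down now.

{"method": "arm_command", "body": {"targets": [[-0.001,0.001,0.04,0,35],[0,0,0.04,0,35],[0,0,0.03,0,35],[0,0,0.02,0,35],[0,0,0,0,35]]}}

```text
time_s: 3.58
ee_pos: [0.4938, -0.1515, 0.1076]
tcp_rot: [-179.9, -0.2, 123.3]
force: [0.0, 0.7, 0.4]
gripper_width: 0.349
```

{"method": "arm_command", "body": {"targets": [[0,0,0.01,0,35],[0,0,0.01,0,35],[0,0,0.008,0,35],[0,0,0.007,0,35],[0,0,0,0,35]]}}

```text
time_s: 4.2
ee_pos: [0.4946, -0.1531, 0.073]
tcp_rot: [-180.0, -0.1, 123.2]
force: [-0.2, 0.2, 0.3]
gripper_width: 0.352
```

```bash
python3 - <<'E'
from h import *
delta(.4943,-.1526,.073,123)
p,d=snapshot("scene");q,d2=snapshot("top")
a=cv2.resize(p[170:250,150:250],None,fx=6,fy=6,interpolation=cv2.INTER_CUBIC)
cv2.imwrite("pics/low.png",cv2.convertScaleAbs(a,alpha=1.8))
E
```

```text
t 4.2 pos [ 0.4946 -0.1531  0.073 ] rot [-1.7997e+02 -7.0000e-02  1.2316e+02] F [-0.2  0.2  0.3] tau [-0.084 -0.024  0.028] w 0.352
tool shift [0.0006 0.     0.    ] turn 0.16
```

View pics/low.png

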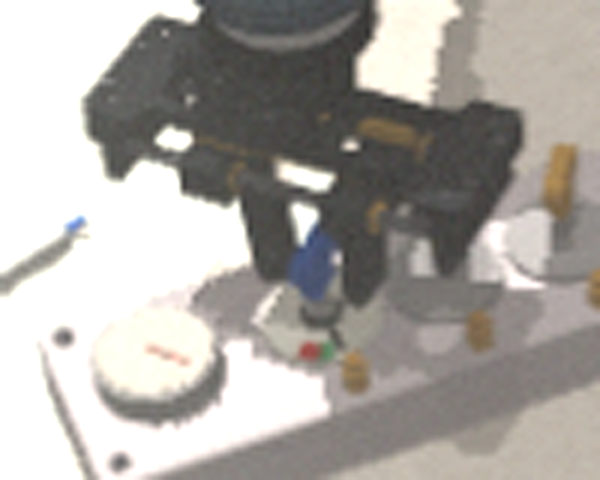

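```bash
python3 - <<'E'
from h import *
p,d=snapshot("scene")
for uv in [(224,214),(225,212),(228,207),(232,200),(209,219),(194,214),(169,198),(171,196)]:
    o,r=ray("scene",[uv]); X=o+r[0]*d[uv[1],uv[0]]; v=X-np.array([.4943,-.1526,0]); t=np.radians(123.2)
    print(uv,p[uv[1],uv[0]],X.round(3),"tool x,y",np.round([v[0]*np.cos(t)+v[1]*np.sin(t),v[0]*np.sin(t)-v[1]*np.cos(t)],3))
E
```

```text
(224, 214) [39 41 42] [ 0.586 -0.137  0.147] tool x,y [-0.037  0.086]
(225, 212) [39 39 42] [ 0.587 -0.134  0.153] tool x,y [-0.035  0.088]
(228, 207) [34 35 37] [ 0.588 -0.124  0.167] tool x,y [-0.028  0.094]
(232, 200) [35 36 37] [ 0.578 -0.106  0.173] tool x,y [-0.007  0.096]
(209, 219) [40 40 43] [ 0.522 -0.15   0.083] tool x,y [-0.013  0.025]
(194, 214) [42 44 45] [ 0.483 -0.174  0.084] tool x,y [-0.012 -0.022]
(169, 198) [46 50 49] [ 0.448 -0.225  0.145] tool x,y [-0.035 -0.079]
(171, 196) [45 49 48] [ 0.443 -0.216  0.145] tool x,y [-0.026 -0.078]
```

The body corners stand at z of about 0.147, well above the wings, and the fingers straddle the blue wing. I'm closing on it.

{"method": "arm_command", "body": {"targets": [[0,0,0,0,0],[0,0,0,0,0],[0,0,0,0,0],[0,0,0,0,0]]}}

```text
time_s: 4.85
ee_pos: [0.4935, -0.1543, 0.0739]
tcp_rot: [-179.8, -0.0, 123.2]
force: [-8.7, -3.8, 6.3]
gripper_width: 0.11
```

```bash
cat >> h.py <<'E'
def look(name,n=4):
    t=[];f=[]
    for i in range(n):
        p,d=snapshot("scene"); s=sense(); t.append(s["torque"]);f.append(s["force"])
    print("t",round(s["time_s"],2),"yaw",s["tcp_rot"].round(2),"pos",s["ee_pos"].round(4),"tau",np.mean(t,0).round(3),"sd",np.std(t,0)[2].round(3),"F",np.mean(f,0).round(1),"w",round(s["gripper_width"]*88,1))
    a=cv2.resize(p[195:245,170:245],None,fx=8,fy=8,interpolation=cv2.INTER_CUBIC)
    cv2.imwrite(f"pics/{name}.png",cv2.convertScaleAbs(a,alpha=1.8))
E
python3 -c "
from h import *
look('g0')"
```

```text
t 5.05 yaw [-1.798e+02 -4.000e-02  1.232e+02] pos [ 0.4936 -0.1543  0.0739] tau [-0.784  1.384  0.041] sd 0.05 F [-8.5 -4.7  5.9] w 9.8
```

{"method": "arm_command", "body": {"targets": [[0,-0.0015,-0.001,0,0],[0,0,0,0,0],[0,0,0,0,0]]}}

```text
time_s: 5.42
ee_pos: [0.4933, -0.1543, 0.0742]
tcp_rot: [-179.9, -0.0, 123.2]
force: [-0.9, -4.2, -8.1]
gripper_width: 0.11
```

```bash
python3 -c "
from h import *
look('g1',8)"
```

```text
t 5.83 yaw [-1.7994e+02 -2.0000e-02  1.2318e+02] pos [ 0.4933 -0.1543  0.0742] tau [-0.923  0.186  0.022] sd 0.035 F [-1.4 -5.4 -8.9] w 9.8
```

{"method": "arm_command", "body": {"targets": [[-0.0005,-0.0005,0.0006,5,0],[0,0,0,5,0],[0,0,0,5,0],[0,0,0,5,0],[0,0,0,0,0]]}}

```text
time_s: 6.45
ee_pos: [0.4935, -0.1544, 0.0741]
tcp_rot: [-180.0, -0.0, 103.2]
force: [-2.0, -1.6, -3.8]
gripper_width: 0.113
```

```bash
python3 -c "
from h import *
look('g2',8)"
```

```text
t 6.85 yaw [-1.7999e+02 -4.0000e-02  1.0319e+02] pos [ 0.4935 -0.1545  0.0741] tau [-0.029  0.358  0.019] sd 0.029 F [-1.8  0.3 -2.9] w 9.7
```

View pics/g2.png

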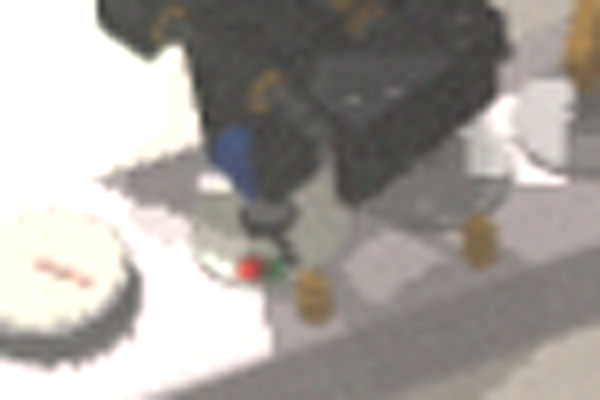

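The wing turned with the gripper. The pointer is still in front of the green sector, at its start. I'll go on in small steps and watch the moment about z.

{"method": "arm_command", "body": {"targets": [[0,0,0,3,0],[0,0,0,3,0],[0,0,0,0,0]]}}

```text
time_s: 7.22
ee_pos: [0.4936, -0.1545, 0.0741]
tcp_rot: [-180.0, -0.0, 97.2]
force: [-1.5, 1.8, -2.0]
gripper_width: 0.11
```

```bash
python3 -c "
from h import *
look('g3',8)"
```

```text
t 7.62 yaw [-1.7999e+02 -3.0000e-02  9.7190e+01] pos [ 0.4936 -0.1546  0.0741] tau [0.354 0.403 0.017] sd 0.021 F [-2.3  2.3 -1.5] w 10.1
```

{"method": "arm_command", "body": {"targets": [[0,0,0,3,0],[0,0,0,2,0],[0,0,0,0,0]]}}

```text
time_s: 8.0
ee_pos: [0.4936, -0.1546, 0.0741]
tcp_rot: [-180.0, -0.0, 92.2]
force: [-3.0, 4.3, -1.7]
gripper_width: 0.109
```

```bash
python3 -c "
from h import *
look('g4',8)"
```

```text
t 8.4 yaw [-1.7999e+02 -2.0000e-02  9.2180e+01] pos [ 0.4936 -0.1547  0.0741] tau [0.675 0.381 0.047] sd 0.017 F [-2.3  4.4 -1.5] w 9.7
```

{"method": "arm_command", "body": {"targets": [[0,0,0,2.5,0],[0,0,0,2.5,0],[0,0,0,0,0]]}}

```text
time_s: 8.78
ee_pos: [0.4936, -0.1547, 0.0741]
tcp_rot: [-180.0, -0.0, 87.2]
force: [-2.0, 4.5, -2.3]
gripper_width: 0.108
```

```bash
python3 -c "
from h import *
look('g5',8)"
```

```text
t 9.18 yaw [-1.800e+02 -2.000e-02  8.718e+01] pos [ 0.4936 -0.1546  0.0741] tau [0.73  0.36  0.027] sd 0.034 F [-1.7  4.6 -1.6] w 9.9
```

{"method": "arm_command", "body": {"targets": [[0,0,0,2.5,0],[0,0,0,2.5,0],[0,0,0,0,0]]}}

```text
time_s: 9.55
ee_pos: [0.4937, -0.1547, 0.0741]
tcp_rot: [180.0, -0.0, 82.2]
force: [-1.8, 4.5, -2.2]
gripper_width: 0.11
```

```bash
python3 -c "
from h import *
look('g6',8)"
```

```text
t 9.95 yaw [-1.800e+02 -2.000e-02  8.223e+01] pos [ 0.4937 -0.1547  0.0741] tau [0.758 0.339 0.032] sd 0.052 F [-1.9  4.6 -2. ] w 9.9
```

{"method": "arm_command", "body": {"targets": [[0,0,0,2.5,0],[0,0,0,2.5,0],[0,0,0,0,0]]}}

```text
time_s: 10.32
ee_pos: [0.4937, -0.1547, 0.0741]
tcp_rot: [-180.0, -0.0, 77.2]
force: [-1.5, 4.4, -2.1]
gripper_width: 0.109
```

```bash
python3 -c "
from h import *
look('g7',8)"
```

```text
t 10.72 yaw [ 1.800e+02 -1.000e-02  7.725e+01] pos [ 0.4937 -0.1547  0.0741] tau [0.758 0.314 0.114] sd 0.019 F [-1.5  4.8 -2. ] w 10.2
```

View pics/g7.png

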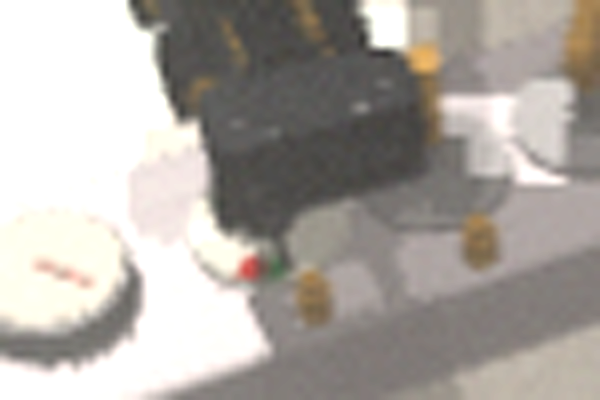

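The moment has risen to 0.11, so the seat is near yaw 81°. The picture shows the gripper hiding the pointer, with the green and red sector still visible at (265,268). The next steps are smaller.

{"method": "arm_command", "body": {"targets": [[0,0,0,2,0],[0,0,0,2,0],[0,0,0,0,0]]}}

```text
time_s: 11.1
ee_pos: [0.4937, -0.1547, 0.0741]
tcp_rot: [180.0, -0.0, 73.2]
force: [-1.3, 5.8, -1.2]
gripper_width: 0.108
```

```bash
python3 -c "
from h import *
look('g8',6)"
```

```text
t 11.4 yaw [ 1.800e+02 -1.000e-02  7.323e+01] pos [ 0.4937 -0.1547  0.0741] tau [0.749 0.278 0.168] sd 0.031 F [-1.4  4.8 -2.3] w 9.6
```

{"method": "arm_command", "body": {"targets": [[0,0,0,2,0],[0,0,0,2,0],[0,0,0,0,0]]}}

```text
time_s: 11.78
ee_pos: [0.4938, -0.1547, 0.0741]
tcp_rot: [180.0, -0.0, 69.2]
force: [-0.4, 4.6, -2.2]
gripper_width: 0.113
```

```bash
python3 -c "
from h import *
look('g9',6)"
```

```text
t 12.07 yaw [ 1.7999e+02 -1.0000e-02  6.9190e+01] pos [ 0.4938 -0.1547  0.0741] tau [0.751 0.262 0.218] sd 0.032 F [-1.   5.1 -2.5] w 9.9
```

{"method": "arm_command", "body": {"targets": [[0,0,0,1.5,0],[0,0,0,1.5,0],[0,0,0,0,0],[0,0,0,0,0],[0,0,0,0,0]]}}

```text
time_s: 12.7
ee_pos: [0.4938, -0.1547, 0.0741]
tcp_rot: [180.0, -0.0, 66.2]
force: [-1.4, 4.8, -1.7]
gripper_width: 0.11
```

```bash
python3 - <<'E'
from h import *
look('g10',8)
p,d=snapshot("top");a=cv2.resize(p[190:235,290:350],None,fx=10,fy=10,interpolation=cv2.INTER_CUBIC)
b=cv2.imread("pics/g10.png")[150:350,150:400]
o=np.zeros((600,800,3),np.uint8);o[:450,:600]=cv2.convertScaleAbs(a,alpha=1.8);b=cv2.resize(b,None,fx=1.6,fy=1.6);o[600-b.shape[0]:,800-b.shape[1]:]=b;cv2.imwrite("pics/hold.png",o)
E
```

```text
t 13.1 yaw [ 1.7999e+02 -1.0000e-02  6.6170e+01] pos [ 0.4937 -0.1548  0.0741] tau [0.759 0.224 0.272] sd 0.036 F [-0.6  4.8 -2.9] w 9.8
```

View pics/hold.png

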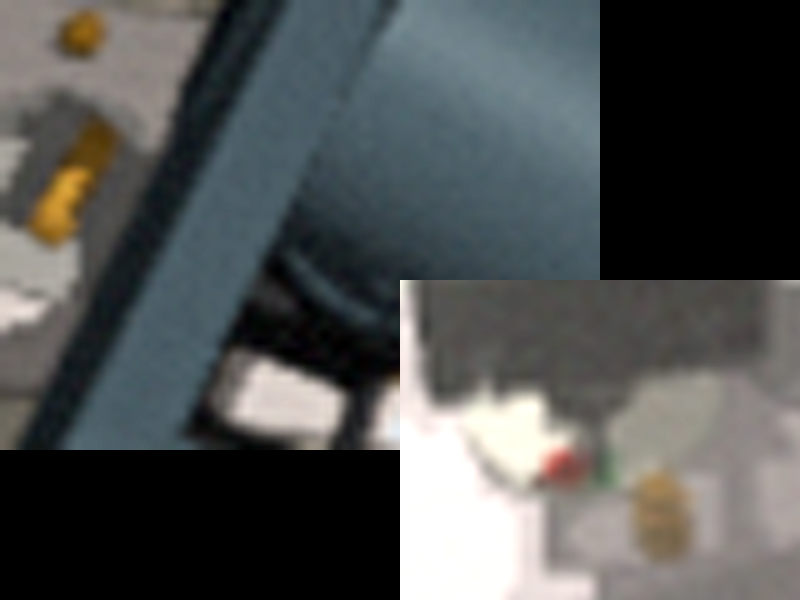

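The moment is 0.27 N m, about 0.03 of it drag, so the pointer is near 0.25. It was held for more than 0.5 s, and in the picture it lies over the green at about (600,450). I'll ease back 12° with the spring, then let go.

{"method": "arm_command", "body": {"targets": [[0,0,0,-4,0],[0,0,0,-4,0],[0,0,0,-4,0],[0,0,0,0,0]]}}

```text
time_s: 13.65
ee_pos: [0.4937, -0.1547, 0.0741]
tcp_rot: [180.0, -0.0, 78.2]
force: [-1.2, 5.2, -1.7]
gripper_width: 0.11
```

{"method": "arm_command", "body": {"targets": [[0,0,0,0,33],[0,0,0,0,33],[0,0,0,0,33],[0,0,0,0,33]]}}

```text
time_s: 14.15
ee_pos: [0.4939, -0.1552, 0.0744]
tcp_rot: [180.0, 0.0, 78.2]
force: [-0.3, 0.5, 0.3]
gripper_width: 0.326
```

{"method": "arm_command", "body": {"targets": [[0,0,-0.01,0,33],[0,0,-0.02,0,33],[0,0,-0.04,0,33],[0,0,-0.05,0,33],[0,0,0,0,0]]}}

```text
time_s: 14.78
ee_pos: [0.4963, -0.1563, 0.1993]
tcp_rot: [179.5, 0.2, 78.2]
force: [-0.2, 0.7, 0.2]
gripper_width: 0.238
```

```bash
python3 -c "
from h import *
delta(.5467,.1717,.19,78.2)"
```

```text
t 14.78 pos [ 0.4963 -0.1563  0.1993] rot [179.48   0.18  78.18] F [-0.2  0.7  0.2] tau [-0.036  0.052  0.006] w 0.238
tool shift [ 0.3314 -0.0179  0.0093] turn -0.02
```

{"method": "arm_command", "body": {"targets": [[0.055,-0.003,0,0,0],[0.055,-0.003,0,0,0],[0.055,-0.003,0,0,0],[0.055,-0.003,0,0,0],[0.055,-0.003,0,0,0]]}}

```text
time_s: 15.4
ee_pos: [0.5349, 0.1191, 0.1935]
tcp_rot: [-180.0, 0.0, 78.2]
force: [0.4, -0.8, 0.5]
gripper_width: 0.006
```

{"method": "arm_command", "body": {"targets": [[0.055,-0.003,0,0,0],[0,0,0.03,0,0],[0,0,0.04,0,0],[0,0,0.03,0,0],[0,0,0,0,0]]}}

```text
time_s: 16.02
ee_pos: [0.5409, 0.1716, 0.091]
tcp_rot: [-179.6, 0.1, 78.2]
force: [-0.3, 0.2, 0.3]
gripper_width: 0.001
```

```bash
python3 - <<'E'
from h import *
delta(.5459,.1705,.064,78.2)
S,_=snapshot("scene"); T=[snapshot("top")[0]][0]
a=cv2.resize(S[160:240,170:330],None,fx=5,fy=5,interpolation=cv2.INTER_CUBIC);b=cv2.resize(T[190:240,300:370],None,fx=4,fy=4,interpolation=cv2.INTER_CUBIC)
o=np.zeros((600,800,3),np.uint8);o[:400]=a;o[400:600,:280]=b;cv2.imwrite("pics/vent.png",cv2.convertScaleAbs(o,alpha=1.6))
B=cen(T,"blue",(305,195,335,225)); w=plane("top",B,.092)[:,:2]
l,v=np.linalg.eigh(np.cov(w.T)); print("wing",np.degrees(np.arctan2(v[1,1],v[0,1]))%180,w.mean(0),len(B))
E
```

```text
t 16.02 pos [0.5409 0.1716 0.091 ] rot [-1.7963e+02  1.2000e-01  7.8180e+01] F [-0.3  0.2  0.3] tau [-0.126  0.121 -0.045] w 0.001
tool shift [-0.      0.0051  0.027 ] turn -0.02
wing 84.03368961457784 [ 0.49396621 -0.15089797] 50
```

View pics/vent.png

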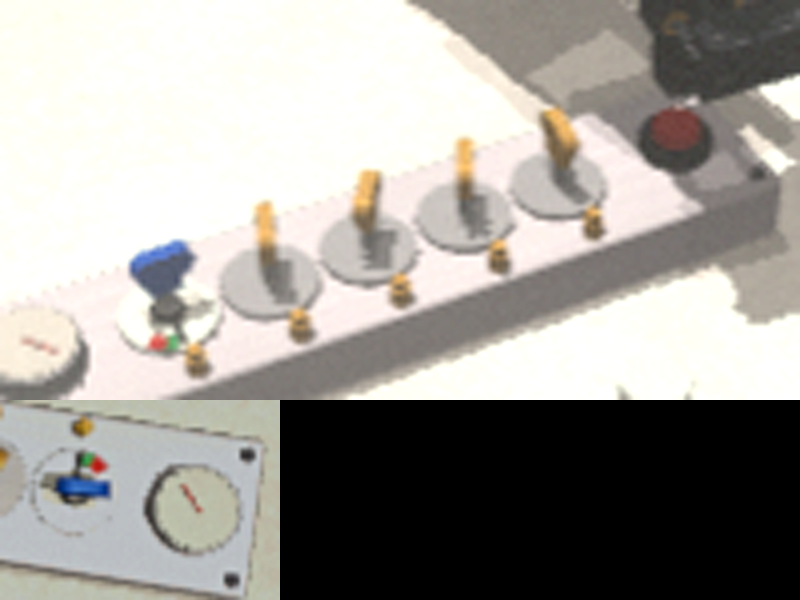

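The wing stands along the row at 84° (the row is at 81°) and the pointer is back at zero, clear of the green. The red button is at (677,128). Now I'll press it.

{"method": "arm_command", "body": {"targets": [[0,0.005,0.01,0,0],[0,0,0.01,0,0],[0,0,0.004,0,0],[0,0,0.004,0,0],[0,0,0.002,0,0]]}}

```text
time_s: 16.75
ee_pos: [0.5484, 0.1708, 0.0641]
tcp_rot: [-180.0, 0.0, 78.2]
force: [-2.2, -0.6, 3.0]
gripper_width: 0.007
```

{"method": "arm_command", "body": {"targets": [[0,0,0.002,0,0],[0,0,0.002,0,0],[0,0,0,0,0]]}}

```text
time_s: 17.12
ee_pos: [0.5485, 0.1708, 0.0613]
tcp_rot: [-180.0, 0.0, 78.2]
force: [-6.9, -2.2, 12.3]
gripper_width: 0.005
```

The sideways force says I'm about 4 mm off to +x, because the previous reading was still settling. I'll lift, let it settle and recentre.

{"method": "arm_command", "body": {"targets": [[0,0,-0.02,0,0],[0,-0.004,0,0,0],[0,0,0,0,0],[0,0,0,0,0]]}}

```text
time_s: 17.62
ee_pos: [0.5442, 0.1716, 0.0795]
tcp_rot: [-180.0, 0.0, 78.2]
force: [0.1, 0.1, -0.4]
gripper_width: 0.01
```

```bash
python3 - <<'E'
from h import *
delta(.5459,.1705,.064,78.2)
S=cv2.imread("pics/top0.png");d=np.load("pics/top0.npy")
for v in range(184,204,2):
    o,r=ray("top",[(u,v) for u in range(188,210,2)]); print(v,[int(round((o+rr*d[v,u])[2]*1000)) for u,rr in zip(range(188,210,2),r)])
for z in(.05,.056,.064): print(z,plane("top",cen(S,"red",(185,180,215,210)).mean(0),z))
E
```

```text
t 17.62 pos [0.5442 0.1716 0.0795] rot [-1.7995e+02  1.0000e-02  7.8170e+01] F [ 0.1  0.1 -0.4] tau [-0.091  0.095  0.011] w 0.01
tool shift [-0.0007  0.0019  0.0155] turn -0.03
184 [46, 41, 43, 47, 48, 43, 49, 47, 54, 43, 43]
186 [45, 46, 46, 44, 58, 59, 59, 49, 48, 45, 48]
188 [47, 46, 54, 53, 57, 70, 56, 59, 56, 45, 43]
190 [46, 41, 58, 65, 69, 69, 70, 65, 58, 54, 49]
192 [46, 47, 58, 69, 68, 70, 69, 71, 60, 59, 51]
194 [43, 46, 59, 70, 67, 68, 68, 72, 56, 58, 46]
196 [45, 43, 60, 67, 68, 70, 69, 70, 58, 55, 41]
198 [48, 46, 59, 58, 69, 68, 68, 60, 59, 48, 42]
200 [49, 48, 45, 56, 60, 59, 58, 55, 51, 47, 45]
202 [50, 46, 45, 50, 46, 60, 51, 46, 47, 45, 47]
0.05 [[0.54825588 0.17390058 0.05      ]]
0.056 [[0.54760145 0.17320463 0.056     ]]
0.064 [[0.54672888 0.17227669 0.064     ]]
```

Depth shows the button top at about 68 mm and its collar at about 58 mm. So at z = 0.0613 with 12 N it was already fully down. I'll press it again, centred, and hold.

{"method": "arm_command", "body": {"targets": [[0,0.0015,0.008,0,0],[0,0,0.004,0,0],[0,0,0.004,0,0],[0,0,0.0035,0,0],[0,0,0,0,0]]}}

```text
time_s: 18.25
ee_pos: [0.5458, 0.1712, 0.0613]
tcp_rot: [-179.9, 0.0, 78.2]
force: [-6.0, -1.3, 10.3]
gripper_width: 0.004
```

{"method": "arm_command", "body": {"targets": [[0,0,0,0,0],[0,0,0,0,0],[0,0,0,0,0],[0,0,0,0,0],[0,0,0,0,0]]}}

```text
time_s: 18.88
ee_pos: [0.5458, 0.1712, 0.0614]
tcp_rot: [-180.0, 0.0, 78.2]
force: [-5.5, -1.8, 10.9]
gripper_width: 0.001
```

{"method": "arm_command", "body": {"targets": [[0,0,0,0,0],[0,0,0,0,0],[0,0,0,0,0],[0,0,0,0,0],[0,0,0,0,0]]}}

```text
time_s: 19.5
ee_pos: [0.5458, 0.1712, 0.0614]
tcp_rot: [-180.0, 0.0, 78.2]
force: [-5.5, -1.5, 10.0]
gripper_width: 0.0
```

{"method": "arm_command", "body": {"targets": [[0,0,-0.003,0,0],[0,0,0,0,0],[0,0,0,0,0]]}}

```text
time_s: 19.88
ee_pos: [0.5462, 0.1713, 0.0636]
tcp_rot: [180.0, -0.0, 78.2]
force: [-1.6, -0.6, 3.5]
gripper_width: 0.007
```

{"method": "arm_command", "body": {"targets": [[0,0,-0.003,0,0],[0,0,0,0,0],[0,0,0,0,0]]}}

```text
time_s: 20.25
ee_pos: [0.5464, 0.1714, 0.0666]
tcp_rot: [180.0, -0.0, 78.2]
force: [0.3, -0.0, 2.2]
gripper_width: -0.001
```

The button's spring agrees: 3.5 N at 63.6 mm and 2.2 N at 66.6 mm, with a firm stop near 61.4 mm. I'm retreating.

{"method": "arm_command", "body": {"targets": [[0,0,-0.03,0,0],[0,0,-0.05,0,0],[0,0,-0.05,0,0],[0,0,0,0,0],[0,0,0,0,0]]}}

```text
time_s: 20.88
ee_pos: [0.5457, 0.1713, 0.1958]
tcp_rot: [-180.0, 0.0, 78.2]
force: [-0.5, -0.4, 0.1]
gripper_width: 0.004
```

{"method": "arm_command", "body": {"targets": [[0.04,-0.04,0,0,0],[0.04,-0.04,0,0,0],[0.03,-0.03,0,0,0],[0,0,0,0,0],[0,0,0,0,0]]}}

```text
time_s: 21.5
ee_pos: [0.4606, 0.3009, 0.1951]
tcp_rot: [-179.9, 0.1, 78.2]
force: [-0.1, -0.5, 0.4]
gripper_width: 0.006
```

```bash
python3 - <<'E'
from h import *
delta(.5459,.1705,.2,78.2)
S,_=snapshot("scene"); T,d=snapshot("top")
S0=cv2.imread("pics/scene0.png")
a=cv2.resize(S[110:310,100:370],None,fx=2.9,fy=2.9,interpolation=cv2.INTER_CUBIC);cv2.imwrite("pics/end.png",cv2.convertScaleAbs(a,alpha=1.4)[:600,:800])
B=cen(T,"blue",(305,195,335,225)); w=plane("top",B,.092)[:,:2]
l,v=np.linalg.eigh(np.cov(w.T)); print("wing",np.degrees(np.arctan2(v[1,1],v[0,1]))%180,len(B))
R1,R2=cen(S,"red",(290,175,320,200)),cen(T,"red",(185,180,215,210)); print(len(R1),len(R2)); 
if len(R1) and len(R2): print(tri(R1.mean(0),R2.mean(0)))
o,r=ray("top",[(197,194),(199,196)]); print([(o+rr*d[y,x])[2] for (x,y),rr in zip([(197,194),(199,196)],r)])
E
```

```text
t 21.5 pos [0.4606 0.3009 0.1951] rot [-1.7989e+02  1.0000e-01  7.8190e+01] F [-0.1 -0.5  0.4] tau [-0.066  0.101  0.028] w 0.006
tool shift [-0.1102  0.1102 -0.0049] turn -0.01
wing 84.84053548542501 53
37 89
[[0.54609586 0.17137426 0.06390621]]
[np.float64(0.06932889584077717), np.float64(0.06718923428639934)]
```

View pics/end.png

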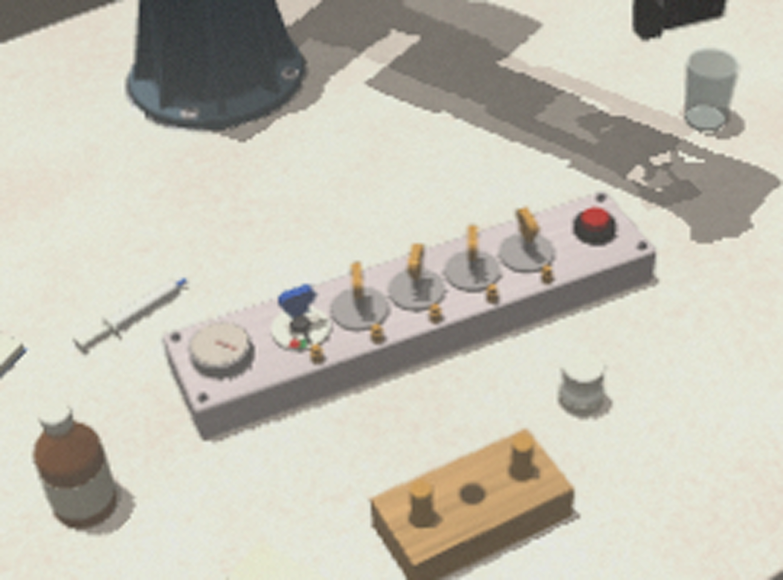

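The blue wing lies along the row and its pointer is unloaded. The red button is up at (595,220), and the loose things look undisturbed. I'm handing in.

```bash
python3 -c "
from cell import *
print(finish_job())"
```

```text
the job is handed in; nothing more can be done
None
```

The blue valve is shut, the red vent button was pressed and released, and the job was handed in at about 21.6 s; no verdict is reported.

- **Valve:** I gripped the blue wing and turned it 57° clockwise. It met its seat at a yaw of about 81°. The moment then rose to 0.27 N m, about 0.03 of it drag, so I put the pointer near 0.25, in the green. I held it there for over 0.5 s, eased back 12° and let go.
- **Vent button:** I held it on its stop (z about 61.4 mm, 10 N) for at least 1.2 s. Before that there was a short off-centre press, which I lifted from and recentred.
- **Last checks:** The wing stands at about 84.5°, against 81° for the row (0.06 rad off). The pointer is back at its unloaded place. The button top is up at about 68 mm by depth, the same as at the start. The arm is clear, with no force on the tool. The loose things look unmoved by eye; I did not measure them.
- **Disagreements:**
  - While the wing was gripped, the gripper partly hid the pointer, so the green reading rests on the moment and the angle past the seat.
  - The torque slope came out at about 0.75–1.0 N m per rad, against the stated 1.0.
  - Triangulation put the button at 64 mm, while depth and contact put it at about 68 mm. I went by contact.

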